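Seat the tilt head and hold the spotting plate flush on its slope

TASK

Set the loose blue tilt head into the top of the fixed round pedestal so that it sits fully home and level, and let go of it. Then take the brass spotting plate by its orange fin, tilt it to match the head's sloped table, line it up centred on the table with its long side along the slope, and finish while still holding it there flush, with light pressure of about 5 to 15 N and no finger on the head. Leave the glue bottle and the tape measure where they stand.

Things in the scene. Friction and masses are not known exactly. Their poses are not given: they have to be found in the camera images.
- head: Loose tilt head, about 0.5 kg, upright on the bench. Origin: centre of its underside, z up. From below: steel spigot 56 mm across, 12 mm high, chamfered foot; round flange 76 mm across, z 12 to 20; blue grip block; sloped table (highest edge at most z 78 mm). Seated, at any yaw, the flange rests on the rim: origin 12 mm below pedestal_rim. At first its -x faces the robot within 30 degrees
- head_grip (a point): Centre of the head's blue block, 33 mm above the head's origin, axes as the head's. The block is 40 mm along x, 44 mm along y and 26 mm high (z 20 to 46 mm over the head's origin). Grip its flat sides along y from above; the fingers then pass on either side of the table, which is 40 mm wide along y
- face (a point): Centre of the upper face of the head's aluminium table, 60 mm along x, 40 mm along y, 8 mm thick. z is the outward normal, x points up the slope, y along its hinge, which lies 52 mm above the head's origin and 14 mm under this point. It slopes down to the head's -x by 10 to 23 degrees, different each time; the hinge is stiff and does not turn under a light push
- pedestal: Fixed steel pedestal: grey flange 110 mm across and 9 mm high, on it an upright tube 80 mm outside, 62 mm inside (3 mm of play all round the spigot), rim 45 mm above the bench, bore deep enough for the spigot. Origin: centre of its underside, z up
- pedestal_rim (a point): Centre of the pedestal's open top, at rim height, z up
- plate: Loose spotting plate, 0.15 kg, flat on the bench: brass, 64 mm (x) by 46 mm (y) by 6 mm, with an upright orange fin at its middle, 34 mm along x, 14 mm thick along y, top 47 mm above the underside. Origin: centre of the underside, z along the fin. Gripped across the fin it may give a little about y when pressed on a face. Half a turn about z makes no difference
- glue_bottle: Bystander: white glue bottle with red nozzle, 53 mm across, 153 mm high; origin at the centre of its underside
- tape_measure: Bystander: yellow tape measure, 62x77x35 mm; origin at the centre of its underside
Not all that is in view belongs to the job. What is shaped like the head but brown or purple is not meant.

How it is judged:
On the way, in this order (a step that is already met when the one before it is completed fails the run):
1. the tilt head sits seated and level on the pedestal, released (horizontal distance between head and pedestal_rim below 0.006 m and z of head in the frame of pedestal_rim between -0.015 and -0.009 m and angle between head's own z axis and vertical below 0.05 rad and contact force between each of the fingers, the arm and head below 0.2 N and linear speed of head below 0.02 m/s and contact force between plate and head below 0.1 N), for 0.3 s.
2. the plate is lifted off the bench in the fingers (height (world z) of plate above 0.04 m and contact force between the fingers and plate above 3 N and contact force between plate and head below 0.1 N), for 0.2 s.
At the end, for the whole second after the job is handed in: Head seated on the pedestal (centred 6 mm, height 3 mm, level 0.05 rad), not touched by the robot; plate gripped (over 3 N), at rest, flush on the sloped face (0.045 rad, 2.5 mm), centred within 10 mm each way, long side along the slope within 0.25 rad, pressed on with 3 to 20 N (horizontal distance between head and pedestal_rim below 0.006 m and z of head in the frame of pedestal_rim between -0.015 and -0.009 m and angle between head's own z axis and vertical below 0.05 rad and contact force between each of the fingers, the arm and head below 0.2 N and angle between the z axis of plate and the z axis of face, either way round below 0.045 rad and angle between the x axis of plate and the x axis of face, either way round below 0.25 rad and x of plate in the frame of face between -0.01 and 0.01 m and y of plate in the frame of face between -0.01 and 0.01 m and z of plate in the frame of face between -0.0025 and 0.0025 m and contact force between plate and head between 3 and 20 N and contact force between the fingers and plate above 3 N and angle between plate's own z axis and vertical below 0.6 rad and linear speed of plate below 0.01 m/s and angular speed of plate below 0.1 rad/s); the arm keeps its last pose, push and grip.
It fails at once if the glue bottle or the tape measure is moved or tipped (distance of any of glue_bottle, tape_measure from where it was at the start of the episode above 0.025 m or angle between glue_bottle's own z axis and vertical above 0.5 rad).
It also fails if it takes over 67 s, if anything falls off the work surface, if the arm or the gripper's body presses on something with over 40 N, if the wrist force passes 120 N, or if a joint passes its speed limit or range.

ROBOT

A 6-joint arm with a two-finger parallel gripper is mounted at the origin on a cart in front of the work surface, level with it; the furniture and walls round the work are solid. World frame = base frame: x ahead of the robot, y to its left, z up, the work surface at z = 0. Lengths are in m, angles in rad, forces in N, time in s.
With the tool pointing down it reaches from about 0.375 to 0.9 m from the base axis. Payload 3.1 kg.
Tool frame: the origin (TCP) lies on the centre line of the jaws, within the pads' length; the fingertips stand ahead of it and the grasp point (between the pads) lies 3 mm ahead of it (robot.tip_reach is the z of the fingertips in the tool frame, in m); z points along the fingers, y is the line along which they close (so a half turn about z gives the same grasp; the last joint's range is limited). The gripper opens to 87 mm and grips with 3 to 60 N. Pads are 19 mm wide; open, the fingers measure 117 mm over their backs; the gripper's body (75 mm by 190 mm) begins 51 mm behind the grasp point.
Start: joints at [-1.415, 0.527, 1.433, -0, 1.181, -0.178], TCP at [0.205, -0.59, 0.245] pointing down, gripper open.
Joint ranges: [-3.08, 3.08], [-0.75, 2.2], [0.22, 2.44], [-1.43, 4.57], [0, 2.65], [-2.85, 2.85]. Speed limits (rad/s): [2.79, 2.79, 3.14, 3.14, 3.14, 3.14].

INTERFACE

Orientations are given as a unit quaternion [x, y, z, w].
In Python, from rig import sensors, eyes, ticket, robot gives the robot as it stands.
- The arm moves only by the tool drive_tool, never from a script. Its argument "deltas" is a list that holds one entry, the list of rows, each a list of 6 numbers: the shift along the tool's x, y, z in mm, then the turn, a rotation vector about the tool's x, y, z in rad. A call has 1 to 8 rows; each row shifts and turns the commanded pose from where the row before left it, along the tool's axes as they then stand; what a row does not reach is not made up. A row lasts 1/12 s, in which the tool goes at most 41.7 mm and 7.16 degrees, less where a joint would pass 70% of its speed; a pose out of reach is approached as far as the arm can. A call is refused whole if a number of a shift passes 41.7 or a number of a turn 0.125, either way. A call with a gripper value outside its range is refused whole. "gripper" is the opening in per cent of the stroke, from 0 (shut) to 100 (fully open), set as the call begins (left out, the last holds). The fingers move at their own pace and stop on an object; "squeeze" is the grip in N (left out, the last holds). Time passes only in rows, so rows that do not move let the fingers close. It gives the time, the measured TCP pose, the force, the opening and the grip force at its end, in the units of the state.
- sensors.get_obs(): the state, without advancing time (a new reading comes with each control period).
- eyes.camera(name): name is "scene" or "side" or "wrist"; returns a dict with "img" (400x640x3 uint8, red, green, blue), "fov_y" (degrees; the focal length in pixels is half the picture's height over the tangent of half this angle, whatever the lens; pixels are square), "cx", "cy" (the principal point, pixels), "xyz" and "attitude" of the camera in the world; the wrist camera has in their place "hand_eye" (4x4, takes a point from camera to tool coordinates, whose origin is the TCP and whose axes are the flange's). Camera axes: x right, y up, looking along -z (the intrinsics and any distortion apply to the point x, -y, -z); pixel columns grow to the right and rows downward; lengths in m; the calibration is good to about 2 mm. A picture is of the moment at which its call begins: read the wrist's pose just before it. There is no depth.
- ticket.hand_in(): hands the job in; it is judged then, once.
The state is a dict: "time": time; "q": joint angles; "joint_velocities": joint speeds; "joint_torque": joint torques, N m; "position": TCP position; "tool_rot": TCP orientation; "ft_force": force on the tool from outside, world axes, zero at the start; "moment": the same for the moment, N m; "grip_width": finger opening in m; "grip_force": force on a finger pad.
Only numpy, scipy, OpenCV 4.12 (cv2) and the standard library are available. Lean on these libraries where they do the work, as an engineer would, in place of code of your own. Each camera call takes 0.05 s, during which the arm holds its last target. There are 200 camera calls.

## Working session

There is one attempt and no reset: what is moved stays moved. The work goes in short steps, Python scripts to look and compute and a tool call to move; the robot and the scene stay as the last step left them, time stands still between calls to the robot, and variables do not carry over. Pictures are saved under pics/ and viewed, at most 10 in all, crops included, and the job is handed in when it is done.

Besides the shell and the picture viewer there is one more tool, called after ">>>" as a command line: name --argument value ..., lists and objects as JSON in quotes. drive_tool: Moves the arm, as the interface text tells. Its arguments: {"type":"object","properties":{"deltas":{"type":"array"},"gripper":{"type":"number"},"squeeze":{"type":"number"}},"required":["deltas"]}

```bash
ls; mkdir -p pics; python3 - <<'E'
from rig import sensors, eyes, robot
import cv2
print(sensors.get_obs()); print(robot.tip_reach)
for n in ["scene","side"]:
    c=eyes.camera(n); cv2.imwrite(f"pics/{n}0.png",cv2.cvtColor(c["img"],cv2.COLOR_RGB2BGR))
    print({k:v for k,v in c.items() if k!="img"})
E
```

```text
pics
{'time': 0.0, 'q': array([-1.41551413e+00,  5.28462447e-01,  1.43394282e+00,  1.57937379e-05,
        1.18136328e+00, -1.78495786e-01]), 'joint_velocities': array([-0.00232511,  0.00182488,  0.00032736, -0.00224626, -0.00039742,
       -0.00029215]), 'joint_torque': array([-1.12132904e-03, -4.40049613e+01, -1.76590472e+01,  6.32758182e-02,
        5.81743440e-02, -1.55275179e-04]), 'position': array([ 0.20468385, -0.58979426,  0.24356097]), 'tool_rot': array([ 9.86106240e-01,  1.66112309e-01,  1.99291289e-05, -1.08778947e-03]), 'ft_force': array([ 0.06834157,  0.28993336, -0.20000333]), 'moment': array([ 0.02500132,  0.0029241 , -0.0107262 ]), 'grip_force': 0.0, 'grip_width': 0.08724003632836848}
0.022
{'fov_y': 47.7152509414219, 'cx': 315.13363581147905, 'cy': 195.3105628762539, 'xyz': array([-0.03617909,  0.55601906,  1.00094067]), 'attitude': array([-0.13764533,  0.3290238 ,  0.86271626, -0.35849374])}
{'fov_y': 49.48907548348333, 'cx': 321.32376862651, 'cy': 201.79087299149393, 'xyz': array([0.29342478, 1.14383588, 0.55411042]), 'attitude': array([-0.0619001 ,  0.55157445,  0.8272786 , -0.0868569 ])}
```

View pics/scene0.png

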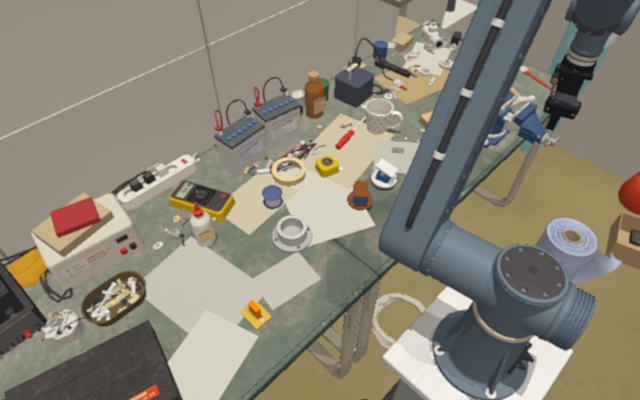

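View pics/side0.png

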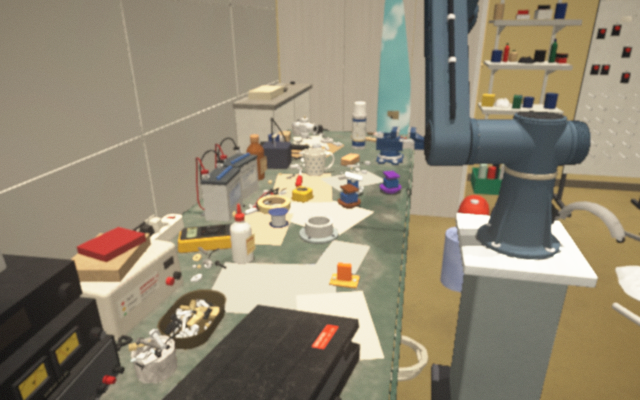

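Candidates for the head in the scene view:
- (383,173): a white flange with something blue on it.
- (272,195): blue, looks like a spool.
- (360,195): the brown decoy.

In the side view, the purple decoy is at (390,182). The pedestal is at scene (291,231), and the plate is at (256,313). I'll enlarge to confirm.

```bash
cat > h.py <<'E'
import numpy as np, cv2
from scipy.spatial.transform import Rotation as R
from rig import sensors, eyes
def cam(n):
    o=sensors.get_obs(); c=eyes.camera(n)
    if "hand_eye" in c:
        T=np.eye(4);T[:3,:3]=R.from_quat(o["tool_rot"]).as_matrix();T[:3,3]=o["position"]
        M=T@c["hand_eye"]; c["p"],c["Rm"]=M[:3,3],M[:3,:3]
    else: c["p"],c["Rm"]=c["xyz"],R.from_quat(c["attitude"]).as_matrix()
    c["f"]=200/np.tan(np.radians(c["fov_y"])/2); return c
def ray(c,u,v,z):
    d=c["Rm"]@np.array([(u-c["cx"])/c["f"],-(v-c["cy"])/c["f"],-1]); return c["p"]+d*(z-c["p"][2])/d[2]
def proj(c,P):
    q=(np.atleast_2d(P)-c["p"])@c["Rm"]; return np.c_[c["cx"]+c["f"]*q[:,0]/-q[:,2], c["cy"]-c["f"]*q[:,1]/-q[:,2]]
def crop(c,u0,v0,u1,v1,k):
    return cv2.resize(cv2.cvtColor(c["img"][v0:v1,u0:u1],cv2.COLOR_RGB2BGR),None,fx=k,fy=k,interpolation=cv2.INTER_CUBIC)
E
python3 - <<'E'
from h import *
s=cam("scene"); d=cam("side")
a=crop(s,235,140,415,340,3)   # 540x600
b=crop(d,300,150,400,300,2)
cv2.imwrite("pics/c1.png",np.hstack([a,np.vstack([b,np.zeros((300,200,3),np.uint8)])]))
for n,u,v,z in [("ped rim",291,226,.045),("head",383,175,.012),("spool",272,197,0.03),("plate",256,316,0.),("bottle",203,243,0),("tape",327,168,0),("brown",360,205,0)]: print(n,ray(s,u,v,z).round(3))
for n,u,v,z in [("ped rim",319,222,.045),("head",353,183,.04),("plate",344,283,0)]: print(n,ray(d,u,v,z).round(3))
E
```

```text
ped rim [0.538 0.078 0.045]
head [ 0.504 -0.272  0.012]
spool [0.663 0.038 0.03 ]
plate [0.424 0.3   0.   ]
bottle [0.691 0.264 0.   ]
tape [ 0.655 -0.181  0.   ]
brown [ 0.48  -0.139  0.   ]
ped rim [0.532 0.09  0.045]
head [ 0.488 -0.25   0.04 ]
plate [0.426 0.306 0.   ]
```

View pics/c1.png

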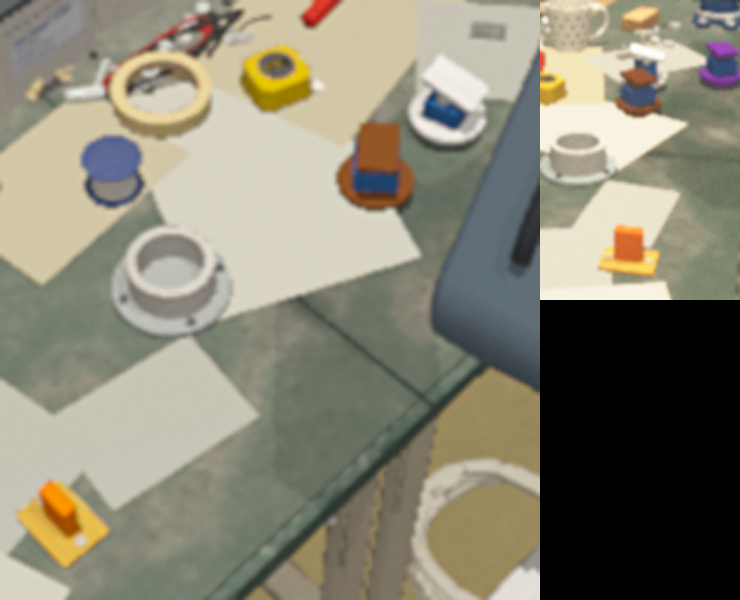

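The head is the one with a white flange, aluminium table and blue block, at scene (383,175). The other two lookalikes are brown and purple. Next I'll check the wrist camera geometry and any obstacles on the way.

```bash
python3 - <<'E'
from h import *
s=cam("scene"); d=cam("side"); w=cam("wrist")
print(w["hand_eye"].round(3),w["fov_y"],w["cx"],w["cy"],ray(w,w["cx"],w["cy"],0.03))
print(ray(s,515,125,0.05),ray(d,390,155,.05),ray(d,390,190,.0),ray(d,360,145,0))
E
```

```text
[[-0.001  0.965  0.26   0.071]
 [ 1.     0.001 -0.001 -0.   ]
 [-0.001  0.26  -0.965 -0.14 ]
 [ 0.     0.     0.     1.   ]] 69.9243087299798 321.16623626436444 197.11231609769646 [ 0.18180646 -0.59810464  0.03      ]
[ 0.32467092 -0.72278955  0.05      ] [ 0.38477045 -0.58041131  0.05      ] [ 0.36368077 -0.31239938  0.        ] [ 0.54777356 -0.89512215  0.        ]
```

>>> drive_tool --deltas '[[[32, -18, 0, 0, 0, 0], [32, -18, 0, 0, 0, 0], [32, -18, 0, 0, 0, 0], [32, -18, 0, 0, 0, 0], [32, -18, 0, 0, 0, 0], [32, -18, 0, 0, 0, 0]]]' --gripper 100

```text
time: 0.85
position: [0.3517, -0.4242, 0.2447]
tool_rot: [0.986, 0.166, 0.0, 0.0]
ft_force: [0.7, -0.2, -0.6]
grip_width: 0.0872
grip_force: 0.0
```

>>> drive_tool --deltas '[[[32, -18, 0, 0, 0, 0.1], [32, -18, 0, 0, 0, 0.1], [32, -18, 0, 0, 0, 0.1], [32, -18, 0, 0, 0, 0.1], [32, -18, 0, 0, 0, 0], [32, -18, 0, 0, 0, 0], [0, 0, 0, 0, 0, 0], [0, 0, 0, 0, 0, 0]]]'

```text
time: 1.52
position: [0.5305, -0.299, 0.2443]
tool_rot: [1.0, -0.031, 0.0, 0.0]
ft_force: [-0.4, -0.2, -0.8]
grip_width: 0.087
grip_force: 0.0
```

```bash
python3 - <<'E'
from h import *
w=cam("wrist"); cv2.imwrite("pics/w1.png",crop(w,0,0,640,400,1))
np.savez("w1.npz",**w); o=sensors.get_obs(); print(o["time"],o["position"],R.from_quat(o["tool_rot"]).as_matrix().round(3),o["q"])
s=cam("scene"); 
E
```

```text
1.5667 [ 0.52915949 -0.29961932  0.24425549] [[ 0.998 -0.064 -0.001]
 [-0.064 -0.998  0.   ]
 [-0.001 -0.    -1.   ]] [-6.98516460e-01  5.05201370e-01  1.47638937e+00 -5.94266775e-04
  1.16078289e+00  9.36812605e-01]
```

View pics/w1.png

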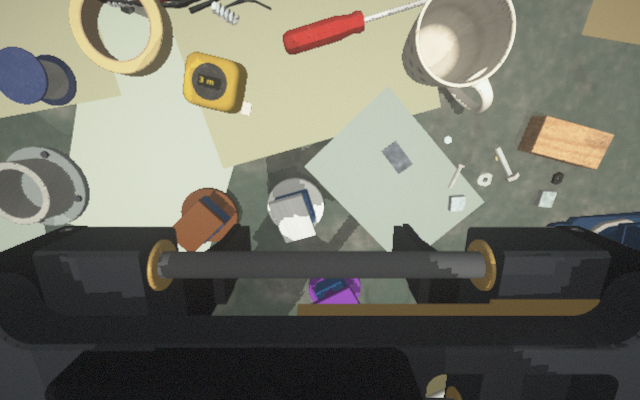

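The wrist view shows the head at (296,208), the brown decoy at (207,215) and the purple one at (335,292). The pedestal is at (40,185). I'll enlarge the head.

```bash
python3 - <<'E'
from h import *
w=dict(np.load("w1.npz")); cv2.imwrite("pics/w1c.png",crop(w,246,166,346,256,6))
E
```

```text
(no output)
```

View pics/w1c.png

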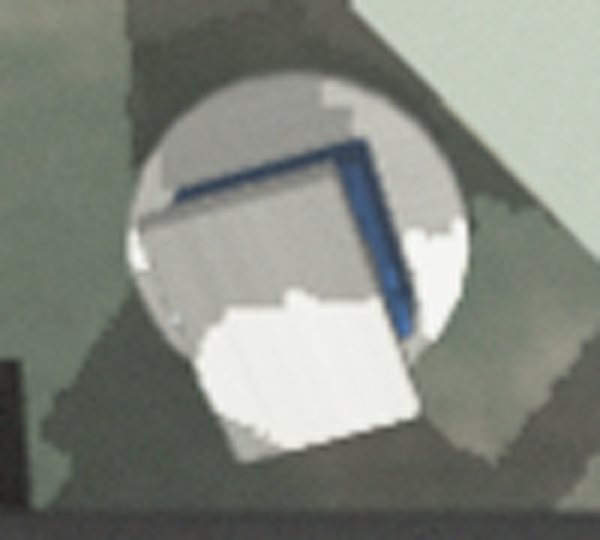

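```bash
cat > fit.py <<'E'
from h import *
from scipy.optimize import least_squares
def face_pts(t,P):  # face coords -> head coords
    c,s=np.cos(t),np.sin(t); M=np.array([[c,0,-s],[0,1,0],[s,0,c]])
    return (np.atleast_2d(P)@M.T)+np.array([0,0,.052])+M@[0,0,.014]
def toW(p,P):
    c,s=np.cos(p[2]),np.sin(p[2]); return np.atleast_2d(P)@np.array([[c,s,0],[-s,c,0],[0,0,1]])+[p[0],p[1],p[4] if len(p)>4 else 0]
E
python3 - <<'E'
from fit import *
w=dict(np.load("w1.npz"))
o=lambda u,v:(246+u/6-.4,166+v/6-.4)
fc=np.array([o(145,232),o(338,183),o(418,412),o(240,463)])
F=np.array([[.03,.02,0],[.03,-.02,0],[-.03,-.02,0],[-.03,.02,0]])
a=np.linspace(0,6.28,200); C=np.c_[.038*np.cos(a),.038*np.sin(a),0*a+.02]
def res(p):
    q=proj(w,toW(p,face_pts(p[3],F)))-fc
    b=proj(w,toW(p,[.02,-.022,.046]))-o(365,140)
    c=proj(w,toW(p,C)); e=[c[:,0].min()-o(128,0)[0],c[:,0].max()-o(468,0)[0],c[:,1].min()-o(0,72)[1]]
    return np.r_[q.ravel(),b.ravel(),e]
r=least_squares(res,[.5,-.27,.2,.3]); print(r.x,np.degrees(r.x[2:]),res(r.x).round(1))
E
```

```text
[ 0.4947577  -0.26266835  0.20256257  0.34894983] [11.60598048 19.99335241] [-1.5  0.2  0.5 -0.7  1.  -0.4 -0.3 -1.  -0.1  2.6 -0.1  0.5 -0.7]
```

```bash
python3 - <<'E'
from fit import *
w=dict(np.load("w1.npz"))
o=lambda u,v:(246+u/6-.4,166+v/6-.4)
fc=np.array([o(145,232),o(338,183),o(418,412),o(240,463)])
F=np.array([[.03,.02,0],[.03,-.02,0],[-.03,-.02,0],[-.03,.02,0]])
a=np.linspace(0,6.28,200); C=np.c_[.038*np.cos(a),.038*np.sin(a),0*a+.02]
def res(p):
    q=proj(w,toW(p,face_pts(p[3],F)))-fc
    b=proj(w,toW(p,[.02,-.022,.02]))-o(365,140)
    c=proj(w,toW(p,C)); e=[c[:,0].min()-o(128,0)[0],c[:,0].max()-o(468,0)[0],c[:,1].min()-o(0,72)[1]]
    return np.r_[q.ravel(),b.ravel(),e]
r=least_squares(res,[.5,-.27,.2,.3]); print(r.x,np.degrees(r.x[2:]),res(r.x).round(1))
ob=sensors.get_obs(); M=R.from_quat(ob["tool_rot"]).as_matrix()
print(M.T@(np.array([r.x[0],r.x[1],.1])-ob["position"])*1e3, r.x[2]-np.arctan2(M[1,0],M[0,0]))
print(ray(w,52,187,.0),ray(w,22,195,.045))
E
```

```text
[ 0.49360197 -0.26244272  0.19677298  0.32608212] [11.27426137 18.68312911] [-1.5  0.5  0.5 -0.1  0.7  0.8 -0.7 -0.   0.9 -1.3 -0.1  0.4  0.2]
[-37.01371697 -35.34611173 144.31402794] 0.2626815418128323
[0.5359904  0.07180725 0.        ] [0.53611244 0.06756038 0.045     ]
```

>>> drive_tool --deltas '[[[-18, -18, 0, 0, 0, 0], [-19, -17, 0, 0, 0, 0], [0, 0, 30, 0, 0, -0.09], [0, 0, 30, 0, 0, -0.09], [0, 0, 25, 0, 0, -0.083], [0, 0, 20, 0, 0, 0], [0, 0, 0, 0, 0, 0], [0, 0, 0, 0, 0, 0]]]'

```text
time: 2.28
position: [0.4929, -0.2634, 0.139]
tool_rot: [0.995, 0.097, -0.001, -0.001]
ft_force: [-0.6, 0.3, 0.4]
grip_width: 0.0872
grip_force: 0.0
```

```bash
python3 - <<'E'
from h import *
w=cam("wrist"); np.savez("w2.npz",**w)
from fit import *
for t in (0.32,):
    F=np.array([[.03,.02,0],[.03,-.02,0],[-.03,-.02,0],[-.03,.02,0]])
    q=proj(w,toW([.4936,-.2624,.1968],face_pts(t,F)))
im=crop(w,0,0,640,400,1); cv2.polylines(im,[q.astype(int)],True,(0,0,255),1); cv2.imwrite("pics/w2.png",im)
o=sensors.get_obs();M=R.from_quat(o["tool_rot"]).as_matrix();print(o["position"],np.arctan2(M[1,0],M[0,0]),M[:,2])
E
```

```text
[ 0.49395119 -0.26390764  0.14014747] 0.1948345829988706 [ 1.78305997e-04 -2.75247414e-04 -9.99999946e-01]
```

View pics/w2.png

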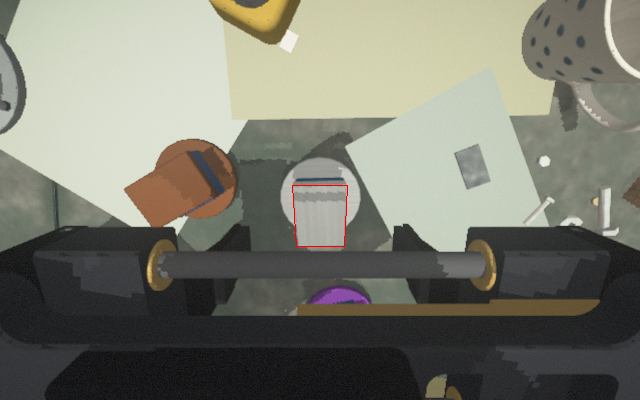

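The predicted face outline lies right on the table, with the head centred between the fingers. I'll descend and grip.

>>> drive_tool --deltas '[[[0, 0, 35, 0, 0, 0], [0, 0, 30, 0, 0, 0], [0, 0, 20, 0, 0, 0], [0, 0, 11, 0, 0, 0], [0, 0, 0, 0, 0, 0]]]'

```text
time: 2.75
position: [0.494, -0.263, 0.0428]
tool_rot: [0.995, 0.098, -0.001, -0.001]
ft_force: [-0.1, 0.3, 0.6]
grip_width: 0.087
grip_force: 0.0
```

>>> drive_tool --deltas '[[[0, 0, 0, 0, 0, 0], [0, 0, 0, 0, 0, 0], [0, 0, 0, 0, 0, 0], [0, 0, 0, 0, 0, 0], [0, 0, 0, 0, 0, 0], [0, 0, 0, 0, 0, 0]]]' --gripper 0 --squeeze 35

```text
time: 3.25
position: [0.4947, -0.263, 0.0442]
tool_rot: [0.995, 0.098, 0.0, 0.0]
ft_force: [0.6, -0.2, -0.3]
grip_width: 0.0548
grip_force: 0.0
```

>>> drive_tool --deltas '[[[0, 0, 0, 0, 0, 0], [0, 0, 0, 0, 0, 0], [0, 0, 0, 0, 0, 0], [0, 0, 0, 0, 0, 0]]]'

```text
time: 3.58
position: [0.4944, -0.2625, 0.0438]
tool_rot: [0.995, 0.098, -0.0, -0.0]
ft_force: [-0.0, 1.6, 3.6]
grip_width: 0.0439
grip_force: 34.9
```

>>> drive_tool --deltas '[[[0, 0, -10, 0, 0, 0], [0, 0, -25, 0, 0, 0], [0, 0, -35, 0, 0, 0], [0, 0, -35, 0, 0, 0], [0, 0, -30, 0, 0, 0], [0, 0, 0, 0, 0, 0]]]'

```text
time: 4.08
position: [0.4973, -0.2653, 0.1845]
tool_rot: [0.995, 0.098, 0.004, 0.004]
ft_force: [0.1, -1.2, -4.5]
grip_width: 0.0438
grip_force: 34.9
```

>>> drive_tool --deltas '[[[0, -20, 0, 0, 0, 0], [4, -30, 0, 0, 0, 0], [4, -38, 0, 0, 0, 0], [5, -38, 0, 0, 0, 0], [5, -38, 0, 0, 0, 0], [5, -38, 0, 0, 0, 0], [5, -38, 0, 0, 0, 0], [5, -38, 0, 0, 0, 0]]]'

```text
time: 4.75
position: [0.4709, 0.0179, 0.1775]
tool_rot: [0.995, 0.098, -0.001, -0.0]
ft_force: [1.6, -0.1, -4.5]
grip_width: 0.044
grip_force: 34.9
```

>>> drive_tool --deltas '[[[3, -30, 0, 0, 0, 0], [0, -10, 0, 0, 0, 0], [0, 0, 0, 0, 0, 0], [0, 0, 0, 0, 0, 0], [0, 0, 0, 0, 0, 0]]]'

```text
time: 5.17
position: [0.4678, 0.0551, 0.1781]
tool_rot: [0.995, 0.098, -0.0, 0.0]
ft_force: [0.3, -0.1, -4.2]
grip_width: 0.0435
grip_force: 34.9
```

```bash
python3 - <<'E'
from h import *
w=cam("wrist"); np.savez("w3.npz",**w); cv2.imwrite("pics/w3.png",crop(w,190,0,510,260,2.3))
o=sensors.get_obs();M=R.from_quat(o["tool_rot"]).as_matrix();print(o["position"],np.arctan2(M[1,0],M[0,0]),M[:,2],o["time"])
E
```

```text
[0.46795947 0.05478977 0.17827962] 0.1953809779001943 [ 6.49174432e-05 -4.77562539e-04 -9.99999884e-01] 5.2167
```

View pics/w3.png

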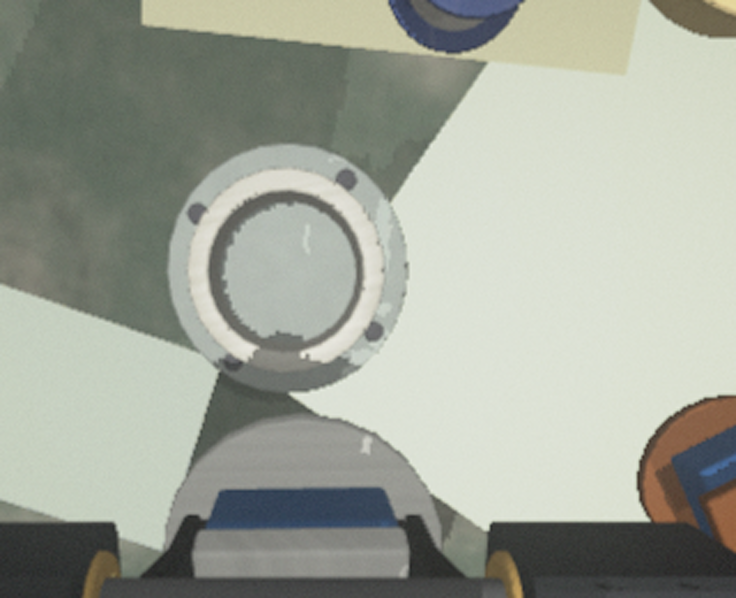

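Pedestal rim, in the crop: outer edge from u 187 to 385 and v 168 to 370, bore from u 208 to 363 and v 190 to 352. The held head's flange top is at v 415, with its sides at u 166 and 440.

```bash
python3 - <<'E'
from fit import *
w=dict(np.load("w3.npz")); ob=sensors.get_obs(); M=R.from_quat(ob["tool_rot"]).as_matrix(); T=ob["position"]
U=lambda u:190+u/2.3-.3
V=lambda v:v/2.3-.3
a=np.linspace(0,6.283,400)
def ext(x,y,r,z):
    c=proj(w,np.c_[x+r*np.cos(a),y+r*np.sin(a),0*a+z]); return np.r_[c.min(0),c.max(0)]
f=lambda p:np.r_[ext(p[0],p[1],.040,.045)-[U(187),V(168),U(385),V(370)],ext(p[0],p[1],.031,.045)-[U(208),V(190),U(363),V(352)], ext(p[0],p[1],.055,.009)-[U(167),V(143),U(408),V(392)]]
r=least_squares(f,[.53,.07]); print("rim",r.x,f(r.x).round(1))
# held head flange (top rim z) offset in tool x
g=lambda dx: ext(*(T+M@[dx,0,0])[:2],.038,T[2]-.024)[1]-V(415)
from scipy.optimize import brentq
dx=brentq(g,-.02,.02); print("head dx",dx, ext(*(T+M@[dx,0,0])[:2],.038,T[2]-.024)-[U(166),0,U(440),0])
h=T+M@[dx,0,0]
print("move tool mm",M.T@(np.r_[r.x,0]-[h[0],h[1],0])*1e3)
E
```

```text
rim [0.53745623 0.07558796] [-0.6 -1.1  0.4  1.4  0.1  0.2  0.1 -0.2 -0.5 -0.7  0.5  0.9]
head dx -0.0008239585214232901 [ -1.77182309 180.13478261   2.41835796 294.49189182]
move tool mm [ 7.30362253e+01 -6.91035572e+00 -5.44480495e-03]
```

>>> drive_tool --deltas '[[[25, -4, 0, 0, 0, 0], [30, -3, 0, 0, 0, 0], [18, 0, 0, 0, 0, 0], [0, 0, 30, 0, 0, 0], [0, 0, 30, 0, 0, 0], [0, 0, 18, 0, 0, 0], [0, 0, 0, 0, 0, 0], [0, 0, 0, 0, 0, 0]]]'

```text
time: 5.88
position: [0.5374, 0.0759, 0.0996]
tool_rot: [0.995, 0.097, -0.001, -0.0]
ft_force: [0.0, -0.4, -3.2]
grip_width: 0.0439
grip_force: 34.9
```

>>> drive_tool --deltas '[[[0, 0, 5, 0, 0, 0], [0, 0, 4, 0, 0, 0], [0, 0, 4, 0, 0, 0], [0, 0, 3, 0, 0, 0], [0, 0, 0, 0, 0, 0], [0, 0, 0, 0, 0, 0]]]'

```text
time: 6.38
position: [0.5378, 0.0772, 0.0847]
tool_rot: [0.995, 0.098, 0.0, 0.0]
ft_force: [-0.2, -0.9, -4.4]
grip_width: 0.0436
grip_force: 34.9
```

>>> drive_tool --deltas '[[[0, 0, 3, 0, 0, 0], [0, 0, 2, 0, 0, 0], [0, 0, 1, 0, 0, 0], [0, 0, 1, 0, 0, 0], [0, 0, 0, 0, 0, 0], [0, 0, 0, 0, 0, 0]]]'

```text
time: 6.88
position: [0.5377, 0.0772, 0.0775]
tool_rot: [0.995, 0.098, -0.0, -0.0]
ft_force: [0.5, 0.8, -4.4]
grip_width: 0.0439
grip_force: 34.9
```

>>> drive_tool --deltas '[[[0, 0, 1, 0, 0, 0], [0, 0, 1, 0, 0, 0], [0, 0, 0.5, 0, 0, 0], [0, 0, 0, 0, 0, 0], [0, 0, 0, 0, 0, 0]]]'

```text
time: 7.3
position: [0.538, 0.0771, 0.0767]
tool_rot: [0.995, 0.098, 0.001, 0.0]
ft_force: [-2.5, -1.3, 8.2]
grip_width: 0.0438
grip_force: 34.9
```

Contact came at TCP z of about 0.077, as expected for a seated head. Releasing and retreating upward.

>>> drive_tool --deltas '[[[0, 0, -1, 0, 0, 0], [0, 0, 0, 0, 0, 0], [0, 0, 0, 0, 0, 0], [0, 0, 0, 0, 0, 0], [0, 0, 0, 0, 0, 0], [0, 0, 0, 0, 0, 0]]]' --gripper 100

```text
time: 7.8
position: [0.5378, 0.0772, 0.0759]
tool_rot: [0.995, 0.098, -0.0, -0.0]
ft_force: [-0.4, 0.6, -0.1]
grip_width: 0.0759
grip_force: 0.0
```

>>> drive_tool --deltas '[[[0, 0, -15, 0, 0, 0], [0, 0, -30, 0, 0, 0], [0, 0, -35, 0, 0, 0], [-20, 0, -35, 0, 0, 0], [-25, 0, -10, 0, 0, 0], [-25, 0, 0, 0, 0, 0], [0, 0, 0, 0, 0, 0], [0, 0, 0, 0, 0, 0]]]'

```text
time: 8.47
position: [0.4679, 0.0635, 0.2014]
tool_rot: [0.995, 0.098, -0.0, -0.0]
ft_force: [0.9, 0.3, 0.5]
grip_width: 0.0871
grip_force: 0.0
```

```bash
python3 - <<'E'
from h import *
w=cam("wrist"); np.savez("w4.npz",**w); cv2.imwrite("pics/w4.png",crop(w,230,40,400,210,3.5))
o=sensors.get_obs();M=R.from_quat(o["tool_rot"]).as_matrix();print(o["position"],np.arctan2(M[1,0],M[0,0]),M[:,2],o["time"])
E
```

```text
[0.46943381 0.06342658 0.20127139] 0.19648702662616827 [ 1.23044441e-03 -3.15197938e-05 -9.99999243e-01] 8.5167
```

View pics/w4.png

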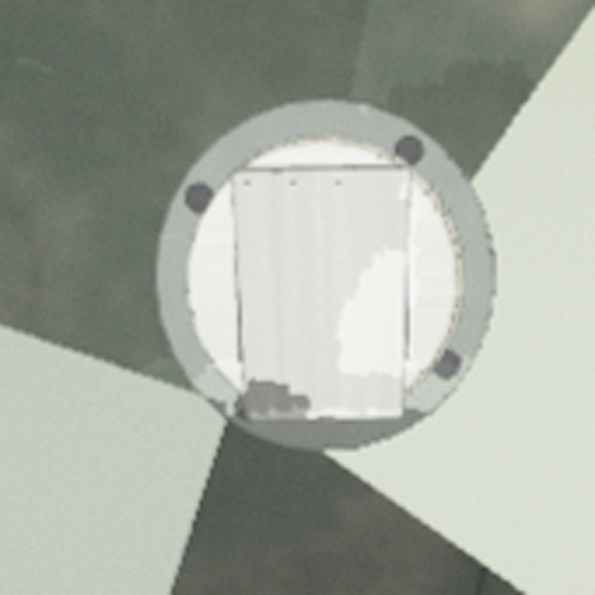

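The head is seated on the pedestal. Table corners in the crop: (234,172), (412,168), (404,417), (240,418). Next is a joint fit of the head pose and slope from w1 and w4.

```bash
cat > joint.py <<'E'
from fit import *
w1=dict(np.load("w1.npz")); w4=dict(np.load("w4.npz"))
o1=lambda u,v:(246+u/6-.4,166+v/6-.4); o4=lambda u,v:(230+u/3.5-.35,40+v/3.5-.35)
f1=np.array([o1(145,232),o1(338,183),o1(418,412),o1(240,463)])
f4=np.array([o4(234,172),o4(412,168),o4(404,417),o4(240,418)])
F=np.array([[.03,.02,0],[.03,-.02,0],[-.03,-.02,0],[-.03,.02,0]])
def res(p):
    t=p[6]; return np.r_[(proj(w1,toW(p[:3],face_pts(t,F)))-f1).ravel(),(proj(w4,toW([*p[3:6],0,.033],face_pts(t,F)))-f4).ravel()]
r=least_squares(res,[.494,-.262,.2,.537,.076,.195,.33])
cov=np.linalg.inv(r.jac.T@r.jac)
print(r.x,"tilt deg",np.degrees(r.x[6]),"+-",np.degrees(cov[6,6]**.5),res(r.x).round(1))
print("face",toW([*r.x[3:6],0,.033],face_pts(r.x[6],[0,0,0])))
def r4(p): return res(np.r_[r.x[:3],p])[8:]
q=least_squares(r4,r.x[3:]); print("w4 only",q.x,np.degrees(q.x[3]),r4(q.x).round(1))
E
python3 joint.py
```

```text
[ 0.4939413  -0.26277868  0.19524423  0.53744605  0.07679643  0.19929397
  0.32964115] tilt deg 18.887046518592257 +- 1.3883134801044297 [-1.2  0.3  0.8 -0.3  0.9  0.5 -0.5 -0.3 -0.9 -0.5  0.5  0.4 -0.5  0.1
  1.   0. ]
face [[0.53300391 0.07589922 0.09824622]]
w4 only [0.53738759 0.07678469 0.1992779  0.32467449] 18.602478173938913 [-0.9 -0.6  0.5  0.4 -0.5  0.2  1.   0.1]
```

>>> drive_tool --deltas '[[[-3, -30, -5, 0, 0, 0], [-4, -34, -5, 0, 0, 0], [-4, -34, -5, 0, 0, 0], [-4, -34, -5, 0, 0, 0], [-4, -34, -5, 0, 0, 0], [-4, -34, -5, 0, 0, 0], [-4, -36, -5, 0, 0, 0], [0, 0, 0, 0, 0, 0]]]'

```text
time: 9.18
position: [0.3962, 0.2955, 0.2367]
tool_rot: [0.995, 0.101, 0.001, -0.002]
ft_force: [-0.3, -0.9, 0.2]
grip_width: 0.087
grip_force: 0.0
```

>>> drive_tool --deltas '[[[0, 0, 0, 0, 0, 0], [0, 0, 0, 0, 0, 0]]]'

```text
time: 9.35
position: [0.3971, 0.2898, 0.2355]
tool_rot: [0.995, 0.099, -0.0, 0.0]
ft_force: [0.2, 0.4, 0.1]
grip_width: 0.087
grip_force: 0.0
```

```bash
cat > plate.py <<'E'
from fit import *
w=cam("wrist"); ob=sensors.get_obs(); M=R.from_quat(ob["tool_rot"]).as_matrix()
hsv=cv2.cvtColor(w["img"],cv2.COLOR_RGB2HSV)
print("pred px",proj(w,[.425,.303,0]))
m=cv2.inRange(hsv,(8,110,90),(32,255,255)); m=cv2.morphologyEx(m,cv2.MORPH_CLOSE,np.ones((5,5)))
m[235:]=0
cs,_=cv2.findContours(m,0,2); 
for c in sorted(cs,key=cv2.contourArea)[-3:]: print(cv2.contourArea(c),cv2.boundingRect(c))
c=min([c for c in cs if cv2.contourArea(c)>300],key=lambda c:np.linalg.norm(cv2.minAreaRect(c)[0]-proj(w,[.425,.303,0])[0]))
P=np.array([ray(w,u,v,.006)[:2] for u,v in c[:,0]])*1e3
rc=cv2.minAreaRect(P.astype(np.float32)); print("plate rect (z=6mm)",rc)
fin=cv2.inRange(hsv,(5,180,90),(16,255,255)); fin[235:]=0; n=np.argwhere(fin); 
print("pos",ob["position"],"yaw",np.arctan2(M[1,0],M[0,0]),ob["time"])
for u,v in c[::max(1,len(c)//1),0][:1]: print("hsv sample",[hsv[int(q[1]),int(q[0])] for q in proj(w,[[rc[0][0]/1e3,rc[0][1]/1e3,.047],[rc[0][0]/1e3+.02,rc[0][1]/1e3+.01,.006]])])
np.savez("w5.npz",**w); cv2.imwrite("pics/w5.png",np.hstack([crop(w,180,60,460,240,2.8)]))
E
python3 plate.py
```

```text
pred px [[315.28543441 152.65493007]]
28.5 (42, 126, 10, 8)
33.5 (3, 112, 22, 10)
1637.0 (299, 124, 44, 55)
plate rect (z=6mm) ((428.4496765136719, 297.43695068359375), (45.40878677368164, 62.84340286254883), 88.15898895263672)
pos [0.39713658 0.28913161 0.23548965] yaw 0.19636754242175886 9.4
hsv sample [array([ 13, 163, 242], dtype=uint8), array([ 22, 124, 238], dtype=uint8)]
```

The plate rectangle measures 45 × 63 mm, matching the spec. Its centre is (0.428, 0.297) and its yaw −0.032. The black case is near the plate, so I'll check clearance before descending.

```bash
python3 - <<'E'
from h import *
s=cam("scene");d=cam("side")
for z in (0,.05,.08,.12): print(z,ray(s,158,325,z).round(3),ray(s,185,398,z).round(3),ray(d,358,320,z).round(3),ray(d,245,305,z).round(3))
E
```

```text
0 [0.57  0.479 0.   ] [0.385 0.528 0.   ] [0.376 0.432 0.   ] [0.617 0.431 0.   ]
0.05 [0.54  0.483 0.05 ] [0.364 0.53  0.05 ] [0.369 0.496 0.05 ] [0.588 0.495 0.05 ]
0.08 [0.522 0.486 0.08 ] [0.352 0.53  0.08 ] [0.364 0.535 0.08 ] [0.571 0.534 0.08 ]
0.12 [0.497 0.489 0.12 ] [0.335 0.532 0.12 ] [0.358 0.586 0.12 ] [0.547 0.585 0.12 ]
```

>>> drive_tool --deltas '[[[16, -1, 0, 0, 0, 0], [16, -1, 0, 0, 0, 0], [0, 0, 30, 0, 0, 0.114], [0, 0, 35, 0, 0, 0.114], [0, 0, 30, 0, 0, 0], [0, 0, 0, 0, 0, 0], [0, 0, 0, 0, 0, 0]]]' --gripper 60

```text
time: 10.08
position: [0.4271, 0.2964, 0.1398]
tool_rot: [1.0, -0.016, -0.002, 0.001]
ft_force: [-0.3, -0.4, 0.4]
grip_width: 0.054
grip_force: 0.0
```

```bash
python3 plate.py
```

```text
pred px [[314.4523233  194.74562796]]
2740.5 (296, 161, 48, 63)
plate rect (z=6mm) ((428.3180847167969, 297.1617736816406), (45.144962310791016, 63.315956115722656), 89.23184204101562)
pos [0.42831416 0.29719432 0.14139156] yaw -0.03251148783056012 10.1333
hsv sample [array([ 11, 169, 193], dtype=uint8), array([ 19, 119, 137], dtype=uint8)]
```

>>> drive_tool --deltas '[[[0, 0, 35, 0, 0, -0.01], [0, 0, 35, 0, 0, 0], [0, 0, 25, 0, 0, 0], [0, 0, 13, 0, 0, 0], [0, 0, 0, 0, 0, 0], [0, 0, 0, 0, 0, 0]]]'

```text
time: 10.63
position: [0.429, 0.2982, 0.0344]
tool_rot: [1.0, -0.011, 0.001, -0.001]
ft_force: [0.8, -0.1, 0.1]
grip_width: 0.0522
grip_force: 0.0
```

>>> drive_tool --deltas '[[[0, 0, 0, 0, 0, 0], [0, 0, 0, 0, 0, 0], [0, 0, 0, 0, 0, 0], [0, 0, 0, 0, 0, 0], [0, 0, 0, 0, 0, 0], [0, 0, 0, 0, 0, 0], [0, 0, 0, 0, 0, 0], [0, 0, 0, 0, 0, 0]]]' --gripper 0 --squeeze 40

```text
time: 11.3
position: [0.4275, 0.2979, 0.0332]
tool_rot: [1.0, -0.01, 0.0, 0.0]
ft_force: [-0.0, 0.3, 2.8]
grip_width: 0.0135
grip_force: 40.0
```

>>> drive_tool --deltas '[[[0, 0, 0, 0, 0, 0], [0, 0, 0, 0, 0, 0], [0, 0, 0, 0, 0, 0]]]'

```text
time: 11.55
position: [0.4275, 0.2978, 0.0332]
tool_rot: [1.0, -0.011, 0.0, 0.0]
ft_force: [-0.5, -1.4, 3.8]
grip_width: 0.0139
grip_force: 40.0
```

>>> drive_tool --deltas '[[[0, 0, -10, 0, 0, 0], [0, 0, -25, 0, 0, 0], [0, 0, -38, 0, 0, 0], [0, 0, -38, 0, 0, 0], [0, 0, -38, 0, 0, 0], [0, 0, -30, 0, 0, 0], [0, 0, 0, 0, 0, -0.11], [0, 0, 0, 0, 0, -0.11]]]'

```text
time: 12.22
position: [0.4285, 0.2984, 0.215]
tool_rot: [0.995, 0.102, 0.003, -0.001]
ft_force: [-0.3, -0.4, -1.9]
grip_width: 0.0136
grip_force: 40.0
```

>>> drive_tool --deltas '[[[0, 0, 0, 0, 0.11, 0], [0, 0, 0, 0, 0.11, 0], [0, 0, 0, 0, 0.11, 0], [0, 0, 0, 0, 0, 0], [0, 0, 0, 0, 0, 0]]]'

```text
time: 12.63
position: [0.4254, 0.2973, 0.2116]
tool_rot: [0.982, 0.098, 0.161, -0.016]
ft_force: [0.4, 1.1, -2.5]
grip_width: 0.0135
grip_force: 40.0
```

```bash
cat > tgt.py <<'E'
from fit import *
H=[.5374,.0768,.1993,0,.033]; t=.3265
def target(gap,t=t):
    f=toW(H,face_pts(t,[0,0,0]))[0]; c,s=np.cos(H[2]),np.sin(H[2])
    n=np.array([-np.sin(t)*c,-np.sin(t)*s,np.cos(t)]); y=np.array([s,-c,0])
    Rm=np.c_[np.cross(y,-n),y,-n]; return f,n,Rm,f+n*(.0332+gap)
if __name__=="__main__":
    ob=sensors.get_obs(); M=R.from_quat(ob["tool_rot"]).as_matrix()
    print(ob["time"],ob["position"],ob["ft_force"],ob["moment"],ob["q"].round(2),ob["grip_width"])
    for g in (.06,.015,.003,0):
        f,n,Rm,T=target(g)
        print(g,T.round(4),"tool mm",(M.T@(T-ob["position"])*1e3).round(1),"rotvec",R.from_matrix(M.T@Rm).as_rotvec().round(4))
E
python3 tgt.py
```

```text
12.6333 [0.42543865 0.29729418 0.21161338] [ 0.42188574  1.12484495 -2.47544329] [-0.01198353  0.26316437 -0.01916463] [ 0.44  0.36  1.94 -0.15  0.54  1.92] 0.013497554456738078
0.06 [0.5037 0.07   0.1865] tool mm [ 21.9 238.3  34.1] rotvec [0.0008 0.0015 0.0005]
0.015 [0.5178 0.0729 0.1439] tool mm [ 22.  238.2  79.1] rotvec [0.0008 0.0015 0.0005]
0.003 [0.5216 0.0736 0.1325] tool mm [ 22.  238.2  91.1] rotvec [0.0008 0.0015 0.0005]
0 [0.5226 0.0738 0.1297] tool mm [ 22.  238.2  94.1] rotvec [0.0008 0.0015 0.0005]
```

>>> drive_tool --deltas '[[[2, 20, 0, 0, 0, 0], [3, 34, 0, 0, 0, 0], [3, 37, 0, 0, 0, 0], [3, 37, 0, 0, 0, 0], [3, 37, 0, 0, 0, 0], [3, 37, 0, 0, 0, 0], [3, 25, 0, 0, 0, 0], [2, 11, 0, 0, 0, 0]]]'

```text
time: 13.3
position: [0.4991, 0.0647, 0.2204]
tool_rot: [0.981, 0.096, 0.165, -0.016]
ft_force: [-0.6, -0.6, -0.6]
grip_width: 0.0137
grip_force: 40.0
```

>>> drive_tool --deltas '[[[0, 0, 20, 0, 0, 0], [0, 0, 25, 0, 0, 0], [0, 0, 20, 0, 0, 0], [0, 0, 14, 0, 0, 0], [0, 0, 0, 0, 0, 0], [0, 0, 0, 0, 0, 0]]]'

```text
time: 13.8
position: [0.5215, 0.0734, 0.144]
tool_rot: [0.982, 0.098, 0.163, -0.017]
ft_force: [-0.4, 0.4, -0.9]
grip_width: 0.0137
grip_force: 40.0
```

```bash
python3 tgt.py; python3 - <<'E'
from h import *
w=cam("wrist"); np.savez("w6.npz",**w); d=cam("side")
cv2.imwrite("pics/w6.png",np.hstack([crop(w,230,120,410,300,2.6),cv2.resize(crop(d,290,180,350,260,4),(351,468))]))
E
```

```text
13.8 [0.52154864 0.07338538 0.14404695] [-0.42179127  0.40749554 -0.87565608] [-0.04550236  0.26707508 -0.00604882] [-0.13  0.49  2.01  0.31  0.35  0.96] 0.013664176477282361
0.06 [0.5037 0.07   0.1865] tool mm [ -3.5  -0.2 -46.1] rotvec [-0.0009 -0.0027 -0.001 ]
0.015 [0.5178 0.0729 0.1439] tool mm [-3.6 -0.2 -1.1] rotvec [-0.0009 -0.0027 -0.001 ]
0.003 [0.5216 0.0736 0.1325] tool mm [-3.6 -0.2 10.9] rotvec [-0.0009 -0.0027 -0.001 ]
0 [0.5226 0.0738 0.1297] tool mm [-3.6 -0.2 13.9] rotvec [-0.0009 -0.0027 -0.001 ]
```

View pics/w6.png

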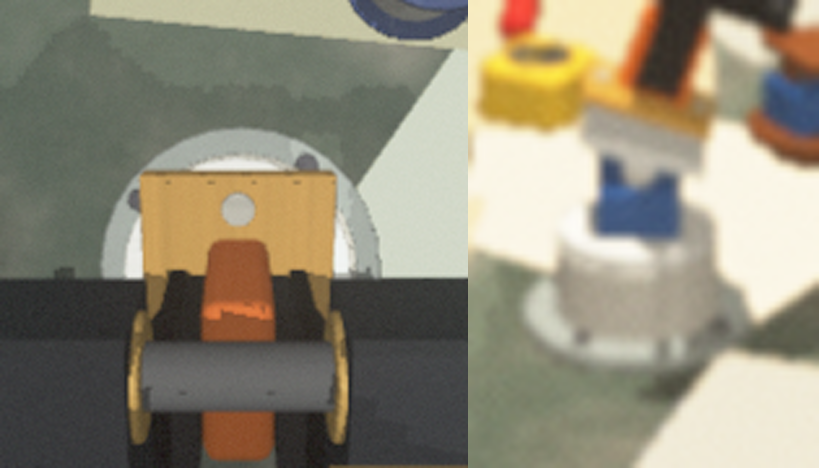

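The plate is above the table and looks parallel to it in the side view. I'll correct x by −3.6 mm and approach slowly.

>>> drive_tool --deltas '[[[-3.6, 0, 4, 0, 0, 0], [0, 0, 3, 0, 0, 0], [0, 0, 2, 0, 0, 0], [0, 0, 1, 0, 0, 0], [0, 0, 0, 0, 0, 0], [0, 0, 0, 0, 0, 0]]]'

```text
time: 14.4
position: [0.5199, 0.0737, 0.1339]
tool_rot: [0.982, 0.098, 0.164, -0.016]
ft_force: [-0.5, -0.8, -1.8]
grip_width: 0.0138
grip_force: 40.0
```

```bash
python3 tgt.py
```

```text
14.4 [0.51988975 0.07372551 0.13388665] [-0.47354313 -0.80864512 -1.76991177] [0.02068091 0.30384464 0.00155754] [-0.13  0.51  2.02  0.34  0.32  0.93] 0.013826283232844416
0.06 [0.5037 0.07   0.1865] tool mm [  1.4   0.5 -55.2] rotvec [ 0.0001 -0.0036 -0.0004]
0.015 [0.5178 0.0729 0.1439] tool mm [  1.2   0.5 -10.2] rotvec [ 0.0001 -0.0036 -0.0004]
0.003 [0.5216 0.0736 0.1325] tool mm [1.1 0.5 1.8] rotvec [ 0.0001 -0.0036 -0.0004]
0 [0.5226 0.0738 0.1297] tool mm [1.1 0.5 4.8] rotvec [ 0.0001 -0.0036 -0.0004]
```

>>> drive_tool --deltas '[[[0.6, 0.4, 1, 0, 0, 0], [0, 0, 1, 0, 0, 0], [0, 0, 1, 0, 0, 0], [0, 0, 0.5, 0, 0, 0], [0, 0, 0, 0, 0, 0], [0, 0, 0, 0, 0, 0]]]'

```text
time: 14.9
position: [0.5216, 0.0736, 0.1308]
tool_rot: [0.982, 0.098, 0.164, -0.016]
ft_force: [0.3, 0.7, 0.5]
grip_width: 0.014
grip_force: 40.0
```

```bash
python3 tgt.py|sed -n '1p;5p'
```

```text
14.9 [0.52163827 0.07361521 0.13082885] [0.28971721 0.69209234 0.51944062] [-0.04027169  0.25940287 -0.04151008] [-0.13  0.52  2.02  0.35  0.31  0.93] 0.014011093365960037
0 [0.5226 0.0738 0.1297] tool mm [ 0.5 -0.   1.4] rotvec [ 0.0002 -0.0038 -0.0005]
```

>>> drive_tool --deltas '[[[0, 0, 0.5, 0, 0, 0], [0, 0, 0.5, 0, 0, 0], [0, 0, 0, 0, 0, 0], [0, 0, 0, 0, 0, 0]]]'

```text
time: 15.23
position: [0.5218, 0.0737, 0.1306]
tool_rot: [0.981, 0.098, 0.164, -0.016]
ft_force: [-3.6, -0.1, 7.9]
grip_width: 0.0136
grip_force: 40.0
```

```bash
python3 tgt.py|sed -n '1p;5p'
```

```text
15.2333 [0.52183323 0.07366043 0.13061865] [-3.60290454 -0.12694973  7.906897  ] [-0.14816874  0.57144217  0.03698073] [-0.13  0.52  2.02  0.35  0.31  0.92] 0.013616244834200937
0 [0.5226 0.0738 0.1297] tool mm [0.4 0.  1.1] rotvec [ 0.0004 -0.0045 -0.0002]
```

Contact at about 10 N, but the added moment about y (+0.30 N m) puts the pressure near the low edge. That means the plate is tilted slightly too steeply. I'll back off, reduce the tilt by 0.03 and touch again.

>>> drive_tool --deltas '[[[0, 0, -2.5, 0, 0, 0], [0, 0, 0, 0, 0, 0], [1, 0, 0, 0, -0.03, 0], [0, 0, 0, 0, 0, 0], [0, 0, 0, 0, 0, 0]]]'

```text
time: 15.65
position: [0.5226, 0.0737, 0.1324]
tool_rot: [0.984, 0.098, 0.149, -0.015]
ft_force: [0.4, -0.1, -1.5]
grip_width: 0.0138
grip_force: 40.0
```

```bash
python3 tgt.py|sed -n '1p;5p'
```

```text
15.65 [0.52258339 0.07374942 0.13239775] [ 0.42905447 -0.08761725 -1.47029627] [-0.01384402  0.30362354 -0.00472595] [-0.12  0.51  1.99  0.27  0.36  1.01] 0.013837632157140066
0 [0.5226 0.0738 0.1297] tool mm [-0.8 -0.1  2.6] rotvec [0.0002 0.0254 0.0001]
```

>>> drive_tool --deltas '[[[0, 0, 1, 0, 0, 0], [0, 0, 1, 0, 0, 0], [0, 0, 0.5, 0, 0, 0], [0, 0, 0, 0, 0, 0], [0, 0, 0, 0, 0, 0]]]'

```text
time: 16.07
position: [0.5223, 0.0739, 0.1301]
tool_rot: [0.984, 0.098, 0.148, -0.015]
ft_force: [-1.6, -1.0, 3.1]
grip_width: 0.0137
grip_force: 40.0
```

```bash
python3 tgt.py|sed -n '1p;5p'
```

```text
16.0667 [0.52234096 0.07393111 0.13007765] [-1.55367133 -1.0185474   3.09101371] [0.00170157 0.48753119 0.07994114] [-0.12  0.52  1.99  0.27  0.36  1.01] 0.013673778666669105
0 [0.5226 0.0738 0.1297] tool mm [0.1 0.2 0.4] rotvec [-0.0002  0.0269 -0.0005]
```

```bash
cat > avg.py <<'E'
from tgt import *
L=[]
for i in range(10):
    eyes.camera("side"); o=sensors.get_obs(); L.append(np.r_[o["ft_force"],o["moment"],o["position"]])
L=np.mean(L,0); M=R.from_quat(o["tool_rot"]).as_matrix(); f,n,Rm,T=target(0)
print("t",o["time"],"F tool",(M.T@L[:3]).round(2),"Mom tool",(M.T@L[3:6]).round(3),"to gap0 mm",(M.T@(T-L[6:9])*1e3).round(2),"tilt",np.arccos(-M[2,2]).round(4),"grip",o["grip_force"].round(1))
E
python3 avg.py
```

```text
Traceback (most recent call last):
  File "avg.py", line 6, in <module>
    print("t",o["time"],"F tool",(M.T@L[:3]).round(2),"Mom tool",(M.T@L[3:6]).round(3),"to gap0 mm",(M.T@(T-L[6:9])*1e3).round(2),"tilt",np.arccos(-M[2,2]).round(4),"grip",o["grip_force"].round(1))
                                                                                                                                                                            ^^^^^^^^^^^^^^^^^^^^^
AttributeError: 'float' object has no attribute 'round'
```

>>> drive_tool --deltas '[[[0, 0, 0.5, 0, 0, 0], [0, 0, 0, 0, 0, 0], [0, 0, 0, 0, 0, 0]]]'

```text
time: 16.82
position: [0.5225, 0.074, 0.1299]
tool_rot: [0.984, 0.098, 0.149, -0.015]
ft_force: [-4.1, -0.4, 8.8]
grip_width: 0.0139
grip_force: 40.0
```

```bash
python3 avg.py
```

```text
Traceback (most recent call last):
  File "avg.py", line 6, in <module>
    print("t",o["time"],"F tool",(M.T@L[:3]).round(2),"Mom tool",(M.T@L[3:6]).round(3),"to gap0 mm",(M.T@(T-L[6:9])*1e3).round(2),"tilt",np.arccos(-M[2,2]).round(4),"grip",o["grip_force"].round(1))
                                                                                                                                                                            ^^^^^^^^^^^^^^^^^^^^^
AttributeError: 'float' object has no attribute 'round'
```

>>> drive_tool --deltas '[[[0, 0, -3, 0, 0, 0], [0, 0, 0, 0, 0, 0], [1, 0, 0, 0, -0.03, 0], [0, 0, 0, 0, 0, 0], [0, 0, 0, 0, 0, 0]]]'

```text
time: 17.73
position: [0.524, 0.0738, 0.1328]
tool_rot: [0.986, 0.098, 0.135, -0.013]
ft_force: [0.2, 0.5, -1.2]
grip_width: 0.014
grip_force: 40.0
```

```bash
python3 avg.py
```

```text
Traceback (most recent call last):
  File "avg.py", line 6, in <module>
    print("t",o["time"],"F tool",(M.T@L[:3]).round(2),"Mom tool",(M.T@L[3:6]).round(3),"to gap0 mm",(M.T@(T-L[6:9])*1e3).round(2),"tilt",np.arccos(-M[2,2]).round(4),"grip",o["grip_force"].round(1))
                                                                                                                                                                            ^^^^^^^^^^^^^^^^^^^^^
AttributeError: 'float' object has no attribute 'round'
```

>>> drive_tool --deltas '[[[0, 0, 1.5, 0, 0, 0], [0, 0, 1, 0, 0, 0], [0, 0, 0.5, 0, 0, 0], [0, 0, 0, 0, 0, 0], [0, 0, 0, 0, 0, 0]]]'

```text
time: 18.65
position: [0.5237, 0.0741, 0.1306]
tool_rot: [0.986, 0.098, 0.134, -0.013]
ft_force: [-3.5, -0.8, 6.7]
grip_width: 0.0136
grip_force: 40.0
```

```bash
python3 avg.py
```

```text
Traceback (most recent call last):
  File "avg.py", line 6, in <module>
    print("t",o["time"],"F tool",(M.T@L[:3]).round(2),"Mom tool",(M.T@L[3:6]).round(3),"to gap0 mm",(M.T@(T-L[6:9])*1e3).round(2),"tilt",np.arccos(-M[2,2]).round(4),"grip",o["grip_force"].round(1))
                                                                                                                                                                            ^^^^^^^^^^^^^^^^^^^^^
AttributeError: 'float' object has no attribute 'round'
```

```bash
sed -i 's/o\["grip_force"\].round(1)/o["grip_force"]/' avg.py; python3 avg.py
```

```text
t 19.65 F tool [-1.51  0.1  -7.7 ] Mom tool [ 0.048 -0.226  0.007] to gap0 mm [-1.39  0.01  0.6 ] tilt 0.2711 grip 39.99578210525215
```

>>> drive_tool --deltas '[[[0, 0, -3, 0, 0, 0], [0, 0, 0, 0, 0, 0], [-0.7, 0, 0, 0, 0.02, 0], [0, 0, 0, 0, 0, 0], [0, 0, 0, 0, 0, 0]]]'

```text
time: 20.07
position: [0.5219, 0.0738, 0.1322]
tool_rot: [0.985, 0.098, 0.143, -0.014]
ft_force: [0.2, 0.8, -0.5]
grip_width: 0.0137
grip_force: 40.0
```

```bash
python3 avg.py
```

```text
t 20.5667 F tool [-0.33  0.1   1.35] Mom tool [ 0.007 -0.249  0.003] to gap0 mm [-0.67 -0.01  2.71] tilt 0.2899 grip 39.994772309437394
```

>>> drive_tool --deltas '[[[0, 0, 1.5, 0, 0, 0], [0, 0, 1, 0, 0, 0], [0, 0, 0.8, 0, 0, 0], [0, 0, 0, 0, 0, 0], [0, 0, 0, 0, 0, 0]]]'

```text
time: 20.98
position: [0.5231, 0.0739, 0.1301]
tool_rot: [0.985, 0.098, 0.144, -0.014]
ft_force: [-2.6, -1.9, 6.7]
grip_width: 0.0137
grip_force: 40.0
```

```bash
python3 avg.py
```

```text
t 21.4833 F tool [-1.44  0.41 -7.28] Mom tool [ 0.032 -0.398  0.003] to gap0 mm [-0.62  0.02  0.21] tilt 0.2907 grip 39.997840910218656
```

The contact heights at the three tilts (minimum near 0.29) and the centre-of-pressure shift both put the slope at about 0.295. At tilt 0.29 the plate is flush, with about 8.7 N of contact force. One last look before handing in.

```bash
python3 - <<'E'
from tgt import *
w=cam("wrist"); d=cam("side")
cv2.imwrite("pics/w7.png",np.hstack([cv2.resize(crop(w,250,130,390,240,3),(420,330)),cv2.resize(crop(d,290,180,350,235,6),(360,330))]))
E
```

```text
(no output)
```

View pics/w7.png

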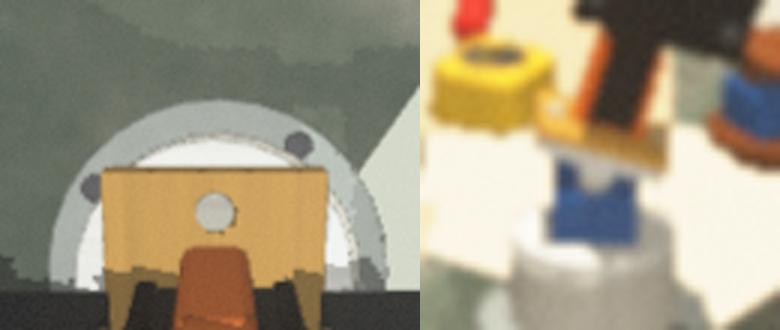

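The wrist view shows the plate (top edge at v≈168) centred over the flange, and the head is concentric with the pedestal. The side view shows no gap between plate and table. Handing in.

```bash
python3 -c "
from rig import ticket; print(ticket.hand_in())"
```

```text
the job is handed in; nothing more can be done
None
```

The job is handed in, with no verdict returned: the head is seated and released on the pedestal, and the plate is held flush and centred on the sloped table with about 9 N.

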